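Press the lid on a glaze jar through the guard window

ROBOT

A 6-joint arm with a two-finger parallel gripper is mounted at the origin on the work surface. World frame = base frame: x ahead of the robot, y to its left, z up, the work surface at z = 0. Lengths are in m, angles in rad, forces in N, time in s.
With the tool pointing down it reaches from about 0.25 to 0.725 m from the base axis. Payload 9.7 kg.
Tool frame: the origin (TCP) lies midway between the tips of the shut fingers; the grasp point (between the pads) lies 19 mm behind it (ctrl.grip_point_offset is the distance from the TCP to the grasp point, in m); z points along the fingers, y is the line along which they close (so a half turn about z gives the same grasp; the last joint's range is limited). The gripper opens to 85 mm and grips with 20 to 120 N. Pads are 22 mm wide; open, the fingers measure 114 mm over their backs; the gripper's body (76 mm by 85 mm) begins 54 mm behind the grasp point. The pads swing forward as they close: fully open they stand 13 mm farther back than shut.
Start: joints at [1.233, 0.087, 0.176, 1.66, 0, 1.571], TCP at [0.182, 0.519, 0.231] pointing down, gripper open.
Joint ranges: [-3.13, 3.13], [-0.85, 1.81], [-1.15, 1.24], [-2.2, 2.28], [-1.44, 1.52], [-3.14, 3.14]. Speed limits (rad/s): [2.22, 2.22, 2.57, 3.14, 3.14, 3.14].

INTERFACE

Orientations are given as a unit quaternion [w, x, y, z].
In Python, from bench import ctrl gives the robot as it stands.
- The arm moves only by the shell command python3 -m creep 'ROWS' [OPENING] [FORCE]. ROWS is JSON, a list of rows, each a list of 4 numbers: the shift along the world's x, y, z in m, then the turn about the world's z in units of 10 degrees (1.0 is 10 degrees). A call has 1 to 20 rows; each row is the pose to reach, as a shift and turn from the pose commanded when the call began; what a row does not reach only later rows make up. A row lasts 1/8 s, in which the tool goes at most 62.5 mm and 10.7 degrees, less where a joint would pass 70% of its speed; a pose out of reach is approached as far as the arm can. A call with a gripper value outside its range is refused whole. OPENING is the finger opening in m, from 0 to 0.0854, set as the call begins (- or left out, the last holds). The fingers move at their own pace and stop on an object; FORCE is the grip in N (left out, the last holds). Time passes only in rows, so rows that repeat a pose let the fingers close. It gives the time, the measured TCP pose, the force, the opening and the grip force at its end, in the units of the state.
- ctrl.observe(): the state, without advancing time (a new reading comes with each control period).
- ctrl.get_image(name): name is "scene" or "top" or "wrist"; returns (picture, depth): 384x512x3 uint8, blue, green, red; 384x512 float32, m along the optical axis (not along the pixel's ray), 0 where there is no reading.
- ctrl.camera_model(name): a dict with "vertical_fov" (degrees; the focal length in pixels is half the picture's height over the tangent of half this angle, whatever the lens; pixels are square), "cx", "cy" (the principal point, pixels), "cam_to_world" (4x4, takes a point from camera to world coordinates). Camera axes: x right, y up, looking along -z (the intrinsics and any distortion apply to the point x, -y, -z); pixel columns grow to the right and rows downward; lengths in m; the calibration is good to about 2 mm. A picture is of the moment at which its call begins: read the wrist's pose just before it. camera_model takes no time and is no camera call; for the wrist camera it gives the pose at the moment of the call.
- ctrl.hand_in(): hands the job in; it is judged then, once.
The state is a dict: "time_s": time; "joint_pos": joint angles; "dq": joint speeds; "tau": joint torques, N m; "eef_pos": TCP position; "tcp_rot": TCP orientation; "ft_force": force on the tool from outside, world axes, zero at the start; "wrist_torque": the same for the moment, N m; "gripper_width": finger opening in m; "finger_force": force on a finger pad.
Only numpy, scipy, OpenCV 4.12 (cv2) and the standard library are available. Lean on these libraries where they do the work, as an engineer would, in place of code of your own. Each camera call takes 0.05 s, during which the arm holds its last target. There are 200 camera calls.

TASK

Seal the blue glaze jar that stands in the guarded lid press: push the clear shutter on top of the yellow guard fully open by its orange tab (to the side away from the lever, over the jar), then reach down through the uncovered window and press the red lever pad all the way down with your fingertips. Do not touch the yellow guard frame or its steel rails and bars at any time, and leave all the other things on the bench where they are. Finish while still holding the lever fully down.

Things in the scene. Friction and masses are not known exactly. Their poses are not given: they have to be found in the camera images.
- window (a point): centre of the window in the guard's flat top, level with the top face of the yellow top plate, 196 mm above the bench. The window is 100 mm along x by 104 mm along y; the plate is 6 mm thick. Axes are those of the press, which is fixed to the bench: z up, x from the robot side to the back of the press, y to its left along the shutter's travel
- guard: fixed guard, not to be touched: yellow top plate and posts, steel rails and bars. Origin under the press at bench height; axes as window, which is at (0, -65, 196) mm. From the window's centre the top reaches 85 mm to -x, 115 to +x, 70 to -y, 200 to +y; two rails along y at x = +-63 mm, 8 mm wide, rise 9 mm over the plate
- shutter (a joint): travel of the clear shutter plate (112 by 116 mm, 4 mm thick, its top 5 mm above the guard's top plate) along the window's +y, in m: 0 covers the window, 0.118 is fully open at its stop. It slides with about 1.5 N of friction and stays where it is left
- tab (a point): orange upright tab on the shutter, by which it is pushed: a plate 60 mm along x, 8 mm thick along y, 30 mm tall; this point is the centre of its foot on the shutter's top face; axes as the window's. It stands 45 mm to +y of the shutter's centre and moves with it
- lever (a joint): angle of the press lever in rad: 0 up at rest, 0.28 fully down at its stop. A spring pushes it back up: about 4 to 5 N on the pad starts it, about 9 N holds it fully down. As it goes down, the rubber-footed ram in the left bay comes down on the jar's lid
- pad (a point): round red pad of the lever, 38 mm across, 12 mm thick; this point is the centre of its top face, under the window's centre, 10 mm below the guard's top face at rest and 34 mm below it fully down. The lever arm runs to a hinge 85 mm behind it, so the pad tips 0.14 rad either way from level as it goes down
- spray: bystander: turquoise trigger spray bottle, 76 mm wide, 182 mm tall; origin under its foot
- brush: bystander: wooden brush lying on the bench, 200 mm long
- glaze_jar: bystander: amber jar with white cap, 60 mm wide, 75 mm tall, before the press; origin under its foot
- tub: bystander: white plastic tub, 84 mm wide, 65 mm tall; origin under its foot
- dish: bystander: small blue ceramic dish, 90 mm wide, 30 mm tall; origin under its foot
- mug: bystander: white mug, 76 mm wide, 85 mm tall; origin under its foot

How it is judged:
On the way, in this order (a step that is already met when the one before it is completed fails the run):
1. the shutter is pushed fully open (within 8 mm of its stop) before the lever is pressed (value of joint shutter above 0.11 m and value of joint lever below 0.05 rad), for 0.2 s.
2. the lever is pressed fully down by the fingers (value of joint lever above 0.255 rad and contact force between the fingers and lever above 2 N), for 0.2 s.
At the end, for the whole second after the job is handed in: the shutter stands open within 8 mm of its stop, and the fingers hold the lever pad down (more than 2 N on it) with the lever within 0.025 rad of its lower stop (all of step 2 and value of joint shutter above 0.11 m); the arm keeps its last pose, push and grip.
It fails at once if the guard frame, its rails or bars are touched by the fingers or the arm (contact force between any of the fingers, the arm and guard above 0.5 N).
It fails at once if a bystander is lifted or shifted by more than 15 mm (distance of any of spray, brush, glaze_jar, tub, dish, mug from where it was at the start of the episode above 0.015 m).
It also fails if it takes over 38 s, if anything falls off the work surface, if the arm or the gripper's body presses on something with over 40 N, if the wrist force passes 120 N, or if a joint passes its speed limit or range.

## Working session

There is one attempt and no reset: what is moved stays moved. The work goes in short steps, Python scripts to look and compute and a shell command to move; the robot and the scene stay as the last step left them, time stands still between calls to the robot, and variables do not carry over. Pictures are saved under pics/ and viewed, at most 10 in all, crops included, and the job is handed in when it is done.

```bash
mkdir -p pics
cat > h.py <<'E'
import numpy as np,cv2
from bench import ctrl
def cam(n):
    m=ctrl.camera_model(n); im,d=ctrl.get_image(n)
    return im,d,m
def pts(d,m,us,vs):
    f=d.shape[0]/2/np.tan(np.radians(m['vertical_fov'])/2)
    z=d[vs,us]; p=np.stack([(us-m['cx'])/f*z,-(vs-m['cy'])/f*z,-z,np.ones_like(z)])
    return (np.array(m['cam_to_world'])@p)[:3].T
E
python3 - <<'E'
from h import *
ims=[]
for n in('scene','top'):
    im,d,m=cam(n); cv2.imwrite(f'pics/{n}.png',im); np.savez(f'{n}.npz',im=im,d=d); print(n,{k:v for k,v in m.items()})
    hsv=cv2.cvtColor(im,cv2.COLOR_BGR2HSV)
    for c,lo,hi in(('yellow',(22,120,100),(34,255,255)),('orange',(8,150,120),(18,255,255)),('red',(0,150,80),(6,255,255))):
        k=cv2.inRange(hsv,lo,hi); N,l,s,c0=cv2.connectedComponentsWithStats(k)
        for i in range(1,N):
            if s[i,4]>40:
                vs,us=np.where((l==i)&(d>0)); p=pts(d,m,us,vs); print(c,s[i],p.mean(0).round(3),np.percentile(p,[2,98],axis=0).round(3).tolist())
E
```

```text
scene {'vertical_fov': 45.09214380461103, 'cx': 250.45206292462058, 'cy': 187.30913710550675, 'cam_to_world': array([[ 0.99813995, -0.03599246,  0.04920559,  0.62601033],
       [ 0.06092575,  0.56021258, -0.82610527, -0.82138736],
       [ 0.00216797,  0.82756656,  0.56136342,  0.74324872],
       [ 0.        ,  0.        ,  0.        ,  1.        ]])}
yellow [359 137  23  27 302] [0.873 0.268 0.142] [[0.855, 0.251, 0.104], [0.902, 0.3, 0.16]]
yellow [ 201  159  108  147 1688] [ 0.592 -0.142  0.17 ] [[0.496, -0.175, 0.041], [0.692, 0.069, 0.197]]
yellow [234 159  50  29 168] [0.602 0.078 0.195] [[0.536, -0.005, 0.193], [0.646, 0.1, 0.197]]
yellow [287 161  22  45 641] [0.679 0.025 0.195] [[0.657, -0.058, 0.193], [0.7, 0.093, 0.197]]
orange [136  66  22   8  96] [0.201 0.615 0.215] [[0.169, 0.584, 0.212], [0.232, 0.65, 0.218]]
orange [136  79  18  23 162] [0.197 0.577 0.158] [[0.172, 0.561, 0.129], [0.222, 0.593, 0.191]]
orange [274 113  37  21 274] [0.674 0.63  0.028] [[0.624, 0.517, 0.005], [0.735, 0.66, 0.057]]
orange [ 13 139  29  17 200] [-0.118  0.36   0.063] [[-0.157, 0.295, 0
[... 470 characters left out ...]
0.17724029,  0.37345171],
       [-0.99963139, -0.02471102, -0.01124515,  0.04514374],
       [-0.01544405,  0.17692387,  0.98410336,  1.11912102],
       [ 0.        ,  0.        ,  0.        ,  1.        ]])}
yellow [144  28  23  21 378] [0.887 0.281 0.156] [[0.863, 0.259, 0.102], [0.923, 0.317, 0.164]]
yellow [ 243  110  136   25 2836] [ 0.677 -0.039  0.197] [[0.654, -0.167, 0.193], [0.7, 0.09, 0.2]]
yellow [240 136  71  61 942] [0.593 0.057 0.196] [[0.531, -0.032, 0.194], [0.647, 0.1, 0.2]]
yellow [370 140  11  59 474] [ 0.579 -0.161  0.197] [[0.523, -0.17, 0.193], [0.635, -0.152, 0.2]]
yellow [ 240  198  141   15 1222] [ 0.509 -0.031  0.197] [[0.497, -0.161, 0.193], [0.521, 0.099, 0.2]]
```

View pics/scene.png

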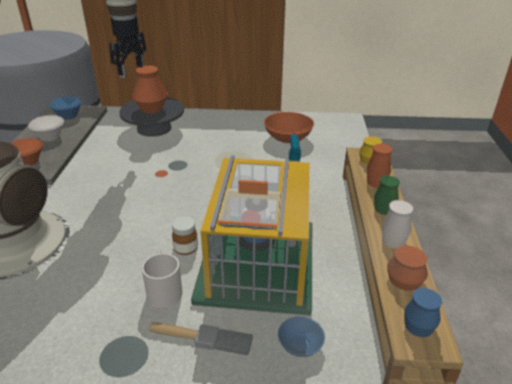

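View pics/top.png

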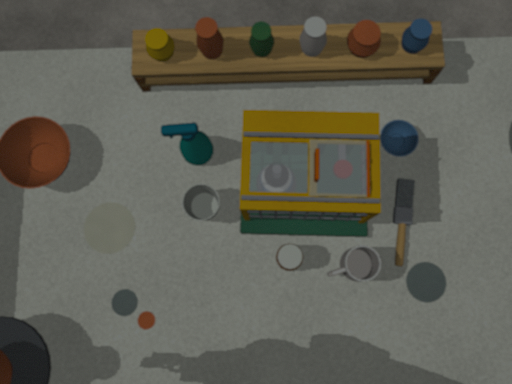

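Run:
```python
from h import *
z=np.load('top.npz');im,d=z['im'],z['d'];m=ctrl.camera_model('top')
hsv=cv2.cvtColor(im,cv2.COLOR_BGR2HSV)
k=cv2.inRange(hsv,(22,120,100),(34,255,255)); k[:100]=0
vs,us=np.where((k>0)&(d>0)); p=pts(d,m,us,vs); p=p[(p[:,2]>.19)]
r=cv2.minAreaRect(p[:,:2].astype(np.float32)*1000); print('guard rect mm',r)
print(p[:,2].mean())
# line fits of outer edges: robot side edge (min x) vs y, far edge (max x)
for s,f in((0,np.percentile),):
  for lo in(2,98):
    ys=np.arange(-.15,.09,.01); xs=[f(p[abs(p[:,1]-y)<.005][:,0],lo) for y in ys]; print(lo,np.polyfit(ys,xs,1))
for (u0,u1,v0,v1,n) in((240,381,105,215,'top'),):
  vs,us=np.where(d[v0:v1,u0:u1]>.0); us+=u0;vs+=v0; q=pts(d,m,us,vs); t=q[(q[:,2]>.215)]
  print('tab',t.min(0),t.max(0),t.mean(0))
vs,us=np.where(d>0);q=pts(d,m,us,vs);t=q[(q[:,2]>.13)&(q[:,0]>.4)&(q[:,1]<.35)]
t=q[(q[:,2]>.205)]
for a in sorted(set(map(tuple,(t[:,:2]/.04).round().astype(int)))): print(np.array(a)*.04,t[(np.abs((t[:,:2]/.04).round()-a).max(1)<.1)][:,2].max().round(3),end=';')
```

```text
guard rect mm ((599.93310546875, -35.537139892578125), (269.7365417480469, 200.09573364257812), 87.14777374267578)
0.19681494813727896
2 [0.05162413 0.50334153]
98 [0.04726304 0.69887794]
tab [ 0.5537275  -0.04992471  0.21652715] [ 0.61222689 -0.03996964  0.23689003] [ 0.58215616 -0.04475591  0.23043498]
[ 0.52 -0.16] 0.209;[ 0.52 -0.12] 0.209;[ 0.52 -0.08] 0.209;[ 0.52 -0.04] 0.209;[0.52 0.  ] 0.21;[0.52 0.04] 0.21;[0.52 0.08] 0.211;[ 0.56 -0.16] 0.205;[ 0.56 -0.12] 0.207;[ 0.56 -0.08] 0.206;[ 0.56 -0.04] 0.237;[ 0.6  -0.16] 0.208;[ 0.6  -0.12] 0.207;[ 0.6  -0.08] 0.207;[ 0.6  -0.04] 0.235;[ 0.64 -0.16] 0.209;[ 0.64 -0.12] 0.21;[ 0.64 -0.08] 0.209;[ 0.64 -0.04] 0.209;[0.64 0.  ] 0.21;[0.64 0.04] 0.21;[0.64 0.08] 0.209;[0.88 0.16] 0.206;
```

The scene view shows the press with the tab at about (253,187) and the red pad under the clear shutter. In the top view the guard spans columns 240–380 and rows 110–215, the tab is at (317,165) and the pad at (343,170). The guard is turned by −2.85°, which puts the window at about (0.582, −0.100). Next I'll shut the fingers, rise and go above the window.

```bash
python3 - <<'E'
from h import *
from scipy.spatial.transform import Rotation as R
s=ctrl.observe();print(s['eef_pos'],R.from_quat(np.roll(s['tcp_rot'],-1)).as_matrix().round(3))
E
python3 -m creep '[[0,0,0.05,0],[0,0,0.10,0]]' 0 30
```

```text
[0.18220536 0.51873974 0.23066747] [[-0.943  0.331 -0.   ]
 [ 0.331  0.943 -0.001]
 [ 0.    -0.001 -1.   ]]
time_s: 0.35
eef_pos: [0.1821, 0.5184, 0.3317]
tcp_rot: [-0.0, 0.168, 0.986, -0.001]
ft_force: [1.5, 1.8, 0.8]
gripper_width: 0.0518
finger_force: 0.0
```

```bash
python3 -m creep '[[0.03,-0.045,0,0.1],[0.06,-0.09,0,0.3],[0.09,-0.135,0,0.5],[0.12,-0.18,0,0.7],[0.15,-0.225,0,0.9],[0.18,-0.27,0,1.1],[0.21,-0.32,0,1.3],[0.24,-0.37,0,1.5],[0.27,-0.42,0,1.65],[0.30,-0.47,0,1.65],[0.33,-0.52,0,1.65],[0.36,-0.57,0,1.65],[0.385,-0.605,0,1.65],[0.40,-0.62,0,1.65],[0.40,-0.62,0,1.65],[0.40,-0.62,0,1.65]]'
python3 - <<'E'
from h import *
im,d,m=cam('wrist'); cv2.imwrite('pics/w1.png',im)
hsv=cv2.cvtColor(im,cv2.COLOR_BGR2HSV)
k=cv2.inRange(hsv,(22,120,80),(34,255,255)); vs,us=np.where((k>0)&(d>0)); p=pts(d,m,us,vs); p=p[p[:,2]>.185]
print(m['cam_to_world'],'yellow',np.percentile(p,[1,99],axis=0),np.median(p[:,2]))
vs,us=np.where(d>0); q=pts(d,m,us,vs); t=q[(q[:,2]>.214)&(q[:,2]<.24)&(q[:,0]>.5)&(q[:,0]<.68)]
if len(t): print('tab',len(t),np.percentile(t,[1,50,99],axis=0))
E
```

```text
time_s: 2.35
eef_pos: [0.5819, -0.1006, 0.3312]
tcp_rot: [-0.0, 0.025, 1.0, 0.0]
ft_force: [-1.4, 0.2, 0.6]
gripper_width: -0.0002
finger_force: 0.0
[[ 5.02963529e-02 -9.45822214e-01 -3.20765673e-01  5.00078150e-01]
 [ 9.98734306e-01  4.75512317e-02  1.63910367e-02 -9.75850588e-02]
 [-2.50203812e-04 -3.21184091e-01  9.47016746e-01  4.73296757e-01]
 [ 0.00000000e+00  0.00000000e+00  0.00000000e+00  1.00000000e+00]] yellow [[ 0.49907944 -0.1697577   0.1938086 ]
 [ 0.70278261  0.09968613  0.19748969]] 0.19552403194997087
tab 869 [[ 0.55630941 -0.05092239  0.21448559]
 [ 0.58295323 -0.04715519  0.22987154]
 [ 0.61402632 -0.04117203  0.23184757]]
```

View pics/w1.png

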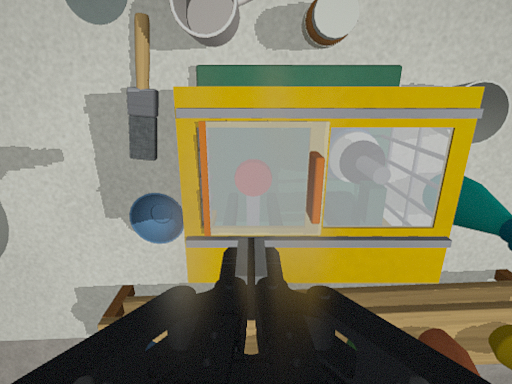

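The wrist view shows the pad at (253,178), the tab at (316,187) and the rails at rows 113 and 242. The fingers are clear of all of them. I'll measure the pad and descend behind the tab.

```bash
python3 - <<'E'
from h import *
im=cv2.imread('pics/w1.png');m=ctrl.camera_model('wrist');hsv=cv2.cvtColor(im,cv2.COLOR_BGR2HSV)
k=((hsv[...,0]<8)|(hsv[...,0]>172))&(hsv[...,1]>50); k[:, :225]=0;k[:,285:]=0;k[:150]=0;k[215:]=0
vs,us=np.where(k); print(len(us),us.min(),us.max(),vs.min(),vs.max())
f=192/np.tan(np.radians(m['vertical_fov'])/2);T=np.array(m['cam_to_world'])
def ray(u,v,z):
    r=T[:3,:3]@[(u-m['cx'])/f,-(v-m['cy'])/f,-1]; return T[:3,3]+r*(z-T[2,3])/r[2]
print('pad',ray((us.min()+us.max())/2,(vs.min()+vs.max())/2,.186))
print('tab',ray(310,188,.216),ray(208,178,.201),ray(329,178,.201))
E
python3 -m creep '[[0,0,-0.04,0],[0,0,-0.08,0],[0,0,-0.105,0],[0,0,-0.117,0],[0,0,-0.117,0]]'
```

```text
time_s: 3.02
eef_pos: [0.5819, -0.1006, 0.2145]
tcp_rot: [-0.0, 0.025, 1.0, 0.0]
ft_force: [0.1, -0.6, 1.1]
gripper_width: 0.0002
finger_force: 0.0Traceback (most recent call last):
  File "<stdin>", line 4, in <module>
    return umr_minimum(a, axis, None, out, keepdims, initial, where)
ValueError: zero-size array to reduction operation minimum which has no identity
```

```bash
python3 -m creep '[[0.001,0.015,0,0],[0.0015,0.027,0,0],[0.002,0.034,0,0],[0.002,0.039,0,0],[0.0025,0.046,0,0],[0.003,0.055,0,0],[0.003,0.065,0,0],[0.004,0.075,0,0],[0.004,0.085,0,0],[0.005,0.095,0,0],[0.005,0.105,0,0],[0.006,0.115,0,0],[0.006,0.125,0,0],[0.0065,0.132,0,0],[0.0065,0.132,0,0]]'
```

```text
time_s: 4.9
eef_pos: [0.5888, 0.0316, 0.2142]
tcp_rot: [-0.0, 0.024, 1.0, 0.0]
ft_force: [0.5, 0.7, -0.2]
gripper_width: -0.0001
finger_force: 0.0
```

```bash
python3 -m creep '[[0,0.003,0,0],[0.0003,0.006,0,0],[0.0004,0.008,0,0],[0.0004,0.008,0,0]]'
```

```text
time_s: 5.4
eef_pos: [0.5891, 0.0391, 0.2143]
tcp_rot: [-0.0, 0.025, 1.0, 0.0]
ft_force: [0.4, -0.4, -0.1]
gripper_width: -0.0003
finger_force: 0.1
```

```bash
python3 -m creep '[[0.0001,0.002,0,0],[0.0002,0.004,0,0],[0.0002,0.004,0,0],[0.0002,0.004,0,0]]'
python3 - <<'E'
from h import *
im,d,m=cam('top'); cv2.imwrite('pics/t2.png',cv2.resize(im[90:230,210:400],None,fx=3,fy=3))
im,d,m=cam('wrist'); cv2.imwrite('pics/w2.png',im)
E
```

```text
time_s: 5.9
eef_pos: [0.5895, 0.0431, 0.2143]
tcp_rot: [0.0, 0.025, 1.0, 0.0]
ft_force: [-0.3, 0.0, 0.0]
gripper_width: 0.0001
finger_force: 0.0
```

View pics/w2.png

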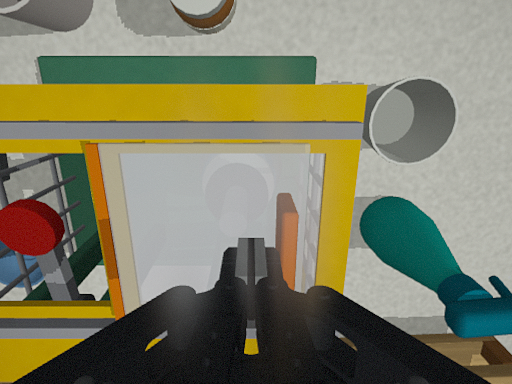

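The wrist view shows the shutter nearly open, the tab at (287,240) and the pad uncovered at (30,227). I'll measure both.

```bash
python3 - <<'E'
from h import *
im,d,m=cam('wrist');hsv=cv2.cvtColor(im,cv2.COLOR_BGR2HSV)
vs,us=np.where((d>0)); q=pts(d,m,us,vs); s=(q[:,2]>.207)&(q[:,2]<.236)&(us>268)&(us<310)&(vs>180)&(vs<290)
t=q[s&(hsv[vs,us,0]<16)&(hsv[vs,us,1]>100)];print('tab',len(t),np.percentile(t,[1,50,99],axis=0).round(4))
k=((hsv[...,0]<6)|(hsv[...,0]>172))&(hsv[...,1]>120)&(d>0); k[:,80:]=0;k[:180]=0;k[265:]=0
vs,us=np.where(k);q=pts(d,m,us,vs);q=q[q[:,2]>np.median(q[:,2])-.006];print('pad',np.percentile(q,[1,50,99],axis=0).round(4))
im,d,m=cam('top');hsv=cv2.cvtColor(im,cv2.COLOR_BGR2HSV)
k=((hsv[...,0]<6)|(hsv[...,0]>172))&(hsv[...,1]>100)&(d>0);k[:,:310]=0;k[:,375:]=0;k[:120]=0;k[205:]=0
vs,us=np.where(k);q=pts(d,m,us,vs);print('pad top',len(q),np.percentile(q,[1,50,99],axis=0).round(4))
E
python3 -m creep '[[0.0001,0.002,0,0],[0.0002,0.004,0,0],[0.0002,0.004,0,0]]'
```

```text
tab 1098 [[0.5619 0.0564 0.2281]
 [0.5788 0.0603 0.2303]
 [0.6014 0.0642 0.2318]]
pad [[ 0.5668 -0.1147  0.1793]
 [ 0.5829 -0.096   0.1851]
 [ 0.6019 -0.0811  0.1881]]
pad top 279 [[ 0.5654 -0.116   0.0186]
 [ 0.5826 -0.099   0.1862]
 [ 0.6273 -0.0823  0.1908]]
time_s: 6.48
eef_pos: [0.5896, 0.0468, 0.2143]
tcp_rot: [0.0, 0.025, 1.0, -0.0]
ft_force: [0.5, -2.7, -0.0]
gripper_width: 0.0001
finger_force: 1.5
```

```bash
python3 -m creep '[[0.0001,0.002,0,0],[0.0002,0.003,0,0],[0.0002,0.003,0,0]]'
```

```text
time_s: 6.85
eef_pos: [0.5896, 0.0471, 0.2143]
tcp_rot: [-0.0, 0.026, 1.0, -0.003]
ft_force: [-0.9, -16.8, 1.9]
gripper_width: 0.0
finger_force: 8.5
```

The force jumped to −16.8 N, so the shutter is at its stop. I'll back off, lift and go above the pad.

```bash
python3 -m creep '[[0,-0.006,0,0],[0,-0.014,0.015,0],[-0.001,-0.03,0.04,0],[-0.003,-0.06,0.04,0],[-0.005,-0.095,0.04,0],[-0.006,-0.13,0.04,0],[-0.007,-0.148,0.04,0],[-0.007,-0.148,0.04,0],[-0.007,-0.148,0.04,0]]'
python3 - <<'E'
from h import *
im,d,m=cam('wrist'); cv2.imwrite('pics/w3.png',im)
E
```

```text
time_s: 7.98
eef_pos: [0.5829, -0.0972, 0.2545]
tcp_rot: [0.0, 0.025, 1.0, 0.0]
ft_force: [0.3, -0.5, -0.7]
gripper_width: 0.0002
finger_force: 0.0
```

View pics/w3.png

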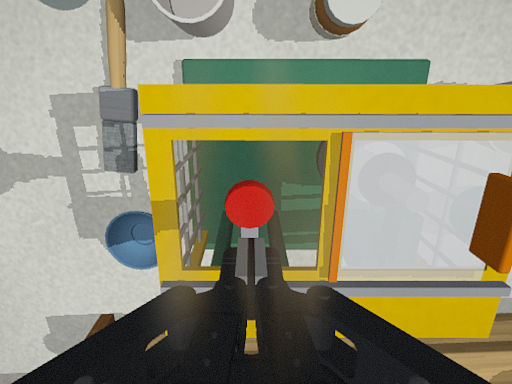

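The view shows the shutter clear of the window and the red pad at (250,204), in line with the fingers. I'll press.

```bash
python3 -m creep '[[0,-0.001,-0.02,0],[0,-0.001,-0.04,0],[0,-0.001,-0.055,0],[0,-0.001,-0.065,0],[0,-0.001,-0.070,0],[0,-0.001,-0.075,0],[0,-0.001,-0.080,0],[0,-0.001,-0.085,0],[0,-0.001,-0.089,0],[0,-0.001,-0.089,0],[0,-0.001,-0.089,0]]'
```

```text
time_s: 9.4
eef_pos: [0.5822, -0.0991, 0.1661]
tcp_rot: [-0.0, 0.025, 1.0, -0.0]
ft_force: [-6.7, 1.7, 7.8]
gripper_width: 0.0003
finger_force: 4.3
```

```bash
python3 -m creep '[[0,0,-0.002,0],[0,0,-0.004,0],[0,0,-0.004,0],[0,0,-0.004,0]]'
```

```text
time_s: 9.9
eef_pos: [0.5822, -0.0992, 0.1628]
tcp_rot: [0.0, 0.025, 1.0, -0.0]
ft_force: [-8.9, 0.9, 11.6]
gripper_width: 0.0002
finger_force: 6.5
```

```bash
python3 -m creep '[[0,0,-0.0015,0],[0,0,-0.003,0],[0,0,-0.003,0],[0,0,-0.003,0]]'
python3 - <<'E'
from h import *
im,d,m=cam('wrist'); cv2.imwrite('pics/w4.png',im)
E
```

```text
time_s: 10.4
eef_pos: [0.5823, -0.0992, 0.1623]
tcp_rot: [0.001, 0.025, 1.0, -0.0]
ft_force: [-14.0, 2.1, 25.3]
gripper_width: 0.0004
finger_force: 14.1
```

View pics/w4.png

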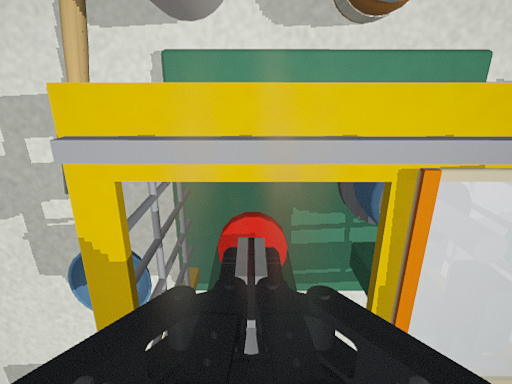

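The fingers are on the pad at (252,243). The tip has stalled at z = 0.162 with 25 N, so the lever is on its stop. The shutter edge at column 425 is still clear of the window.

```bash
python3 -c "
from bench import ctrl
print(ctrl.hand_in())"
```

```text
the job is handed in; nothing more can be done
None
```

I pushed the shutter open to its stop, pressed the lever to its lower stop (about 25 N on the fingertips), and handed the job in at about 10.5 s still holding it; the hand-in returned no verdict.

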